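# Weigh a jar on the two-pan balance

## Robot

A 6-joint arm with a two-finger parallel gripper is mounted at the origin on a cart in front of the work surface, level with it; the furniture and walls round the work are solid. World frame = base frame: x ahead of the robot, y to its left, z up, the work surface at z = 0. Lengths are in m, angles in rad, forces in N, time in s.
With the tool pointing down it reaches from about 0.275 to 0.85 m from the base axis. Payload 5.2 kg.
Tool frame: the origin (TCP) lies at the very end of the fingers, on their centre line; the grasp point (between the pads) lies 19 mm behind it; z points along the fingers, y is the direction in which the jaws open and shut (so a half turn about z gives the same grasp; the last joint's range is limited). The gripper opens to 85 mm and grips with 20 to 120 N. Pads are 22 mm wide; open, the fingers measure 114 mm over their backs; the gripper's body (76 mm by 85 mm) begins 54 mm behind the grasp point. The pads swing forward as they close: fully open they stand 13 mm farther back than shut.
Start: joints at [1.061, 0.259, 1.535, -0, 1.348, -0.203], TCP at [0.166, 0.524, 0.231] pointing down, gripper open.
Joint ranges: [-3.14, 3.14], [-0.91, 2.08], [0.19, 2.58], [-1.22, 4.36], [0.22, 2.71], [-3.12, 3.12]. Speed limits (rad/s): [2.57, 2.57, 3.14, 3.14, 3.14, 3.14].

## Interface

Orientations are given as a unit quaternion [x, y, z, w].
In Python, from station import telemetry, vision, bot, spotter gives the robot as it stands.
- The arm moves only by the tool arm_command, never from a script. Its argument "steps" is a list of rows, each a list of 7 numbers: the shift along the tool's x, y, z in mm, then the turn, a rotation vector about the tool's x, y, z in degrees, then the opening, from -1 (shut) to 1 (fully open). In form: [[tx, ty, tz, ax, ay, az, hand], ...]. A call has 1 to 10 rows; each row is the pose to reach, as a shift and turn from the pose commanded when the call began, along the tool's axes at that moment; what a row does not reach only later rows make up. A row lasts 1/8 s, in which the tool goes at most 62.5 mm and 10.7 degrees, less where a joint would pass 70% of its speed; a pose out of reach is approached as far as the arm can. A call with a gripper value outside its range is refused whole. The fingers move at their own pace and stop on an object; the grip force is fixed at half the most. Time passes only in rows, so rows that repeat a pose let the fingers close. It gives the time, the measured TCP pose, the force and the opening at its end, in the units of the state.
- telemetry.sense(): the state, without advancing time (a new reading comes with each control period).
- vision.grab_frame(name): name is "scene" or "top" or "wrist"; returns a dict with "color" (384x512x3 uint8, red, green, blue), "intrinsics" (3x3 intrinsics, pixels), "rvec" (rotation vector, rad) and "tvec" (3), from world to camera coordinates, as OpenCV has them. Camera axes: x right, y down, z forward; pixel columns grow to the right and rows downward; lengths in m; the calibration is good to about 2 mm. A picture is of the moment at which its call begins. There is no depth.
- bot.hand_in(): hands the job in, once; it reports no verdict.
Trained networks look in a picture, given as the dict that the camera call returned (one of the last four; its "shot" number tells which), for a name from the list of things; names that differ only in an ending like _2 or _b are one class to them, and where a whole thing is asked for, a point or a joint stands for the part that bears it (a point fixed in the world has none). Each returns a list of dicts, best first, with "p" (0 to 1); they miss things now and then, are a little off and sometimes report something else, mostly with a low value. They report only what shows in the picture. A call takes as long as a camera call.
- spotter.boxes_of(picture, name): "xyz" ([x, y, z] in m, in world coordinates, good to about 4 mm: the middle of the surface that is visible of it).
- spotter.regions_of(picture, name): "mask" (384x512 bool, what is visible of it).
The state is a dict: "time": time; "joint_positions": joint angles; "joint_velocities": joint speeds; "tau": joint torques, N m; "tcp_pos": TCP position; "tcp_rot": TCP orientation; "contact_force": force on the tool from outside, world axes, zero at the start; "wrist_torque": the same for the moment, N m; "width": opening from 0.0 (shut) to 1.0 (fully open).
Only numpy, scipy, OpenCV 4.12 (cv2) and the standard library are available. Lean on these libraries where they do the work, as an engineer would, in place of code of your own. Each camera call takes 0.05 s, during which the arm holds its last target.

## Task

Weigh the closed jar, whose contents are unknown: set it upright on the left pan of the balance and load the right pan with whichever of the brass weights bring the beam level, so that the pointer comes to rest in front of the white strip on the dial. Nothing but the jar may end on the left pan, weights that are not needed belong on the table, and the ink pot and the sanding block are to be left where they are. Set things down gently and do not tip the jar over.

Things in the scene. Friction and masses are not known exactly. Their poses are not given: they have to be found in the camera images.
- jar: closed round jar, 56 mm across its body and 75 mm tall with a screw cap that does not come off and a paper label; stands on the table in front of the balance, to the left. Origin at the centre of its underside, z up. Its mass is unknown, anywhere from 140 to 720 g, and cannot be seen
- weight_large: 400 g weight, 36 mm across its body (from 0 to 36 mm height), knob 22 mm across (45 to 51 mm height), 54 mm tall; brass, a round body with a neck and a round grip knob on top; origin at the centre of its underside, z up through the knob
- weight_medium: 200 g weight, 28 mm across its body (0 to 28 mm height), knob 17 mm across (36 to 40 mm height), 43 mm tall; brass, a round body with a neck and a round grip knob on top; origin at the centre of its underside, z up through the knob
- weight_small: 100 g weight, 23 mm across its body (0 to 23 mm height), knob 14 mm across (28 to 32 mm height), 34 mm tall; brass, a round body with a neck and a round grip knob on top; origin at the centre of its underside, z up through the knob. The three weights and the ink pot stand in a row on the table in front of the balance, to the right, about 85 mm apart, in any order
- balance: grey two-pan counter balance, fixed to the table, 110 mm deep (x) and 200 mm wide (y) at its base; origin at the centre of its underside; its x axis points away from the robot, y to the left along the beam. The beam pivots 108 mm above the table and carries a pan 130 mm to either side; the pans stay horizontal and the place of a load on a pan does not matter
- left_pan (a point): centre of the left pan's upper face; the pan is a shallow steel tray, 126 mm (x) by 134 mm (y) outside, with a rim 3 mm wide that stands 4 mm above the face. 138 mm above the table when level; it sinks or rises up to 26 mm
- right_pan (a point): centre of the right pan's upper face; the same tray as the left one
- beam (a joint): tilt of the beam, rad: 0 level, positive with the left pan down; stops at -0.2 and 0.2. A weak spring centres it: about 0.24 rad per 100 g of difference, so a difference of more than 84 g rests on a stop. It is damped and takes about 2 s to come to rest. The pointer is in front of the white strip between -0.145 and 0.145 (a difference under 60 g); some choice of the weights always comes within 50 g
- pointer_tip (a point): lower tip of the thin dark pointer, which hangs 74 mm down from the beam's pivot in front of the dial on the balance's front; it swings along y in front of a white strip 22 mm wide
- ink_pot: small white open pot with a black rim, 36 mm across, 34 mm tall, in the row of weights; a bystander. Origin at the centre of its underside
- sanding_block: brown cork block, 56 x 86 x 27 mm, on the table between jar and weights; a bystander. Origin at the centre of its underside

How it is judged:
By the outcome, as a careful person would: the job done as asked, in the order asked, and still so for the second after the job is handed in, with the robot touching nothing.
It also fails if it takes over 72 s, if anything falls off the work surface, if the arm or the gripper's body presses on something with over 40 N, if the wrist force passes 120 N, or if a joint passes its speed limit or range.

## Working session

There is one attempt and no reset: what is moved stays moved. The work goes in short steps, Python scripts to look and compute and a tool call to move; the robot and the scene stay as the last step left them, time stands still between calls to the robot, and variables do not carry over. Pictures are saved under pics/ and viewed, and the job is handed in when it is done.

Besides the shell and the picture viewer there is one more tool, called after "Call:" as name(argument=value, ...) on one line, values as JSON. arm_command: Moves the arm, as the interface text tells. Its arguments: {"type":"object","properties":{"steps":{"type":"array","items":{"type":"array","items":{"type":"number"}}}},"required":["steps"]}

```bash
ls; mkdir -p pics; cat > h.py <<'E'
import numpy as np, cv2
from scipy.spatial.transform import Rotation as R
from station import telemetry, vision, bot, spotter
def save(f,n): cv2.imwrite('pics/'+n+'.png',cv2.cvtColor(f['color'],cv2.COLOR_RGB2BGR))
def ray(f,u,v,z):
    K=np.array(f['intrinsics']);Rm=cv2.Rodrigues(np.array(f['rvec'],float))[0];t=np.array(f['tvec'],float).ravel()
    c=-Rm.T@t; d=Rm.T@np.linalg.inv(K)@np.array([u,v,1.]); return c+d*(z-c[2])/d[2]
def proj(f,P): 
    return cv2.projectPoints(np.array(P,float).reshape(-1,1,3),np.array(f['rvec'],float),np.array(f['tvec'],float),np.array(f['intrinsics'],float),None)[0].reshape(-1,2)
def st():
    s=telemetry.sense(); print('t',round(s['time'],2),'tcp',np.round(s['tcp_pos'],4),'q',np.round(s['tcp_rot'],4),'w',round(s['width'],3),'F',np.round(s['contact_force'],1)); return s
def rel(target): # world target -> tool-frame mm
    s=telemetry.sense(); return np.round(R.from_quat(s['tcp_rot']).inv().apply(np.array(target)-s['tcp_pos'])*1000,1)
E
python3 - <<'E'
from h import *
s=st(); print(R.from_quat(s['tcp_rot']).as_matrix().round(3), np.round(s['joint_positions'],3))
for n in ['top','scene']:
    f=vision.grab_frame(n); save(f,n+'0')
    for o in ['jar','weight_large','weight_medium','weight_small','ink_pot','sanding_block','balance','left_pan','right_pan','pointer_tip']:
        b=spotter.boxes_of(f,o); print(n,o,[(np.round(x['xyz'],3),round(x['p'],2)) for x in b[:3]])
st()
E
```

```text
pics
t 0.0 tcp [0.1658 0.5238 0.2305] q [ 1.528e-01  9.883e-01 -9.000e-04 -3.000e-04] w 1.0 F [-0.  -0.1  1.1]
[[-0.953  0.302 -0.001]
 [ 0.302  0.953 -0.002]
 [ 0.    -0.002 -1.   ]] [ 1.061  0.259  1.536 -0.     1.348 -0.203]
top jar [(array([0.425, 0.151, 0.076]), 0.79)]
top weight_large []
top weight_medium [(array([ 0.443, -0.244,  0.027]), 0.55)]
top weight_small []
top ink_pot []
top sanding_block [(array([0.434, 0.024, 0.023]), 0.89), (array([ 0.444, -0.068,  0.026]), 0.42)]
top balance [(array([0.596, 0.018, 0.143]), 0.78)]
top left_pan [(array([0.603, 0.152, 0.135]), 0.74)]
top right_pan [(array([ 0.6  , -0.111,  0.137]), 0.63), (array([0.603, 0.023, 0.135]), 0.3)]
top pointer_tip [(array([0.6  , 0.026, 0.137]), 0.88), (array([ 0.444, -0.244,  0.03 ]), 0.69)]
scene jar [(array([0.417, 0.139, 0.047]), 0.63)]
scene weight_large [(array([ 0.425, -0.327,  0.031]), 0.97)]
scene weight_medium [(array([ 0.437, -0.256,  0.023]), 0.8)]
scene weight_small [(array([ 0.426, -0.165,  0.02 ]), 0.72)]
scene ink_pot [(array([ 0.434, -0.083,  0.024]), 0.8)]
scene sanding_block [(array([0.428, 0.007, 0.026]), 0.94), (array([0.417, 0.139, 0.046]), 0.48)]
scene balance [(array([ 0.584, -0.028,  0.135]), 0.63), (array([ 0.428, -0.33 ,  0.032]), 0.22)]
scene left_pan [(array([0.597, 0.144, 0.14 ]), 0.81)]
scene right_pan [(array([ 0.6  , -0.115,  0.135]), 0.8)]
scene pointer_tip [(array([ 0.595, -0.053,  0.138]), 0.86)]
t 1.1 tcp [0.1661 0.5243 0.2313] q [0.1528 0.9883 0.     0.    ] w 0.994 F [-0.5 -0.   0.1]
```

View images.

View pics/top0.png

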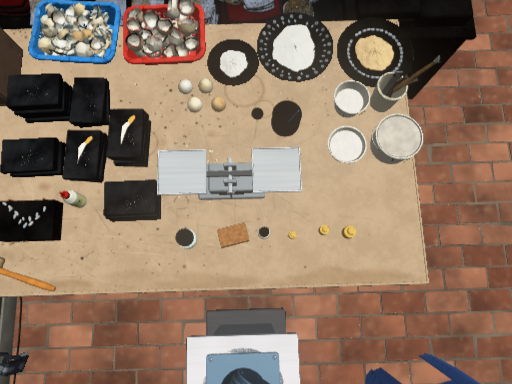

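View pics/scene0.png

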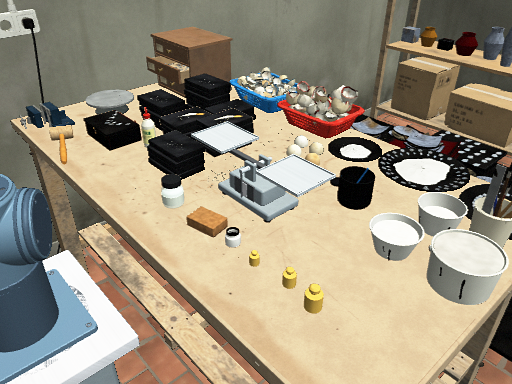

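```bash
python3 - <<'E'
from h import *
for n in ['top','scene']:
    f=vision.grab_frame(n); c=f['color']
    hsv=cv2.cvtColor(c,cv2.COLOR_RGB2HSV)
    m=((hsv[...,0]>18)&(hsv[...,0]<32)&(hsv[...,1]>170)&(hsv[...,2]>90)).astype(np.uint8)
    k,l,s,ce=cv2.connectedComponentsWithStats(m)
    for i in range(1,k):
        if s[i][4]>12:
            x,y,w,h,a=s[i]; print(n,s[i],ce[i].round(1),[ray(f,*ce[i],z)[:2].round(4) for z in (0.02,0.03,.045)],
              'bottom',ray(f,x+w/2,y+h,0).round(3)[:2])
    for o in ['jar','ink_pot','sanding_block','left_pan','right_pan']:
        r=spotter.regions_of(f,o)
        if r:
            mm=r[0]['mask']; v,u=np.nonzero(mm); print(n,o,round(r[0]['p'],2),u.min(),u.max(),v.min(),v.max(),u.mean().round(1),v.mean().round(1),'ctr z.075',ray(f,u.mean(),v.mean(),.07).round(4),'z.138',ray(f,u.mean(),v.mean(),.138).round(4), len(u))
    K=np.array(f['intrinsics']); print(K[0,0], (-cv2.Rodrigues(np.array(f['rvec']))[0].T@np.array(f['tvec'])).round(3))
    x0,y0,x1,y1=(140,130,370,260) if n=='top' else (130,110,350,320)
    cv2.imwrite(f'pics/{n}c.png',cv2.cvtColor(cv2.resize(c[y0:y1,x0:x1],None,fx=3.4 if n=='top' else 2.8,fy=3.4 if n=='top' else 2.8,interpolation=2),cv2.COLOR_RGB2BGR))
st()
E
```

```text
top jar 0.7 176 195 229 247 185.7 237.7 ctr z.075 [0.4251 0.1515 0.07  ] z.138 [0.4182 0.1402 0.138 ] 303
top ink_pot 0.49 257 270 225 238 263.6 231.6 ctr z.075 [ 0.4359 -0.0697  0.07  ] z.138 [ 0.4284 -0.0675  0.138 ] 145
top sanding_block 0.72 218 247 222 246 232.9 234.2 ctr z.075 [0.4312 0.0179 0.07  ] z.138 [0.4239 0.0147 0.138 ] 533
top left_pan 0.75 157 206 148 194 181.8 171.4 ctr z.075 [0.6198 0.164  0.07  ] z.138 [0.6011 0.1519 0.138 ] 2124
top right_pan 0.95 252 301 146 192 275.9 169.2 ctr z.075 [ 0.6185 -0.1121  0.07  ] z.138 [ 0.5998 -0.1074  0.138 ] 2158
392.6009548493175 [ 0.313 -0.034  1.183]
scene [250 259   9   7  17] [253.2 262.9] [array([ 0.4163, -0.1741]), array([ 0.409 , -0.1823]), array([ 0.398 , -0.1946])] bottom [ 0.426 -0.167]
scene [291 278   5  10  13] [293.9 283.4] [array([ 0.4369, -0.2726]), array([ 0.4293, -0.2792]), array([ 0.4178, -0.2891])] bottom [ 0.442 -0.268]
scene [306 303  16  10  24] [314.4 309.6] [array([ 0.4164, -0.3448]), array([ 0.4091, -0.3503]), array([ 0.3981, -0.3585])] bottom [ 0.424 -0.339]
scene jar 0.8 161 183 174 208 171.7 191.3 ctr z.075 [0.4014 0.106  0.07  ] z.138 [0.349  0.0126 0.138 ] 676
scene ink_pot 0.56 225 240 227 247 232.2 237.2 ctr z.075 [ 0.3993 -0.1272  0.07  ] z.138 [ 0.3472 -0.1932  0.138 ] 264
scene sanding_block 0.91 187 226 207 237 206.7 221.5 ctr z.075 [ 0.3921 -0.0481  0.07  ] z.138 [ 0.3408 -0.1234  0.138 ] 816
scene left_pan 0.84 192 257 122 153 224.5 136.7 ctr z.075 [0.685  0.2566 0.07  ] z.138 [0.5993 0.1455 0.138 ] 1197
scene right_pan 0.87 257 334 154 196 295.4 174.7 ctr z.075 [ 0.6826 -0.039   0.07  ] z.138 [ 0.5972 -0.1153  0.138 ] 1871
438.1833503311229 [-0.045 -0.69   0.65 ]
t 1.7 tcp [0.1661 0.5243 0.2313] q [ 0.1528  0.9883 -0.     -0.    ] w 0.995 F [0.5 1.1 0.3]
```

View pics/topc.png

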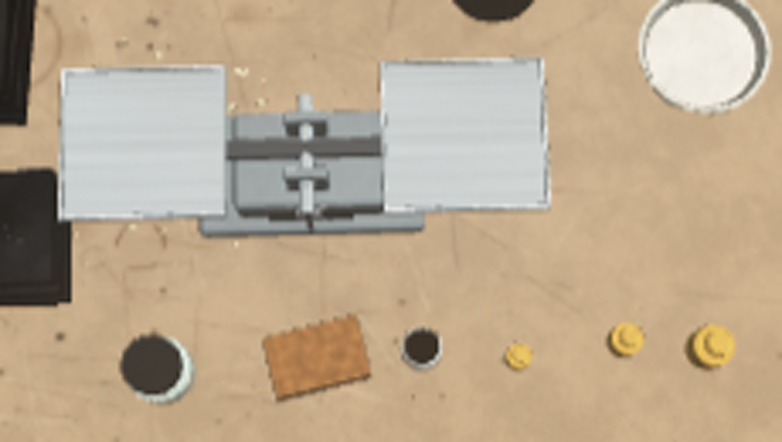

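View pics/scenec.png

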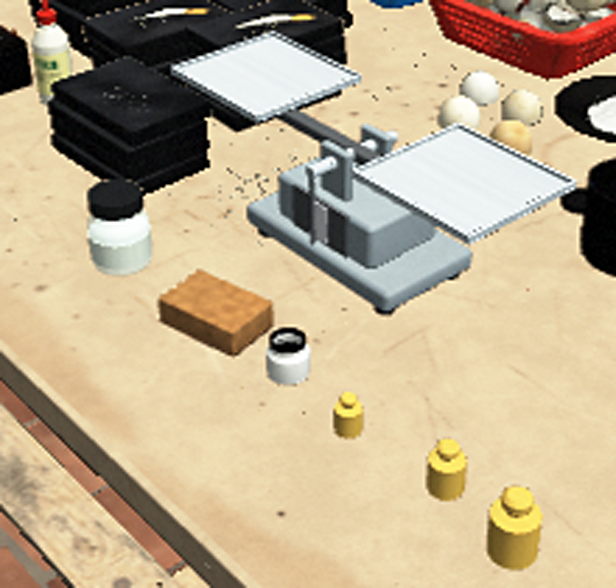

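```bash
python3 - <<'E'
from h import *
f=vision.grab_frame('top')
for n,u,v,z in [('small',292.4,234.7,.033),('med',324.1,229.1,.042),('large',350,230.9,.053),('jarcap',185,236.8,.075),('box',160.6,180,.1),('box',160.6,219,.1),('ink',264.2,232,.034)]:
    print(n,ray(f,u,v,z).round(4))
# projected footprint check in scene
g=vision.grab_frame('scene')
for n,p in [('jar top',(.4245,.1515,.075)),('jar bot',(.4245,.1515,0))]: print(n,proj(g,[p]).round(1))
for n,u,v,z in [('small',124.5,144,.033)]: pass
for n,u,v,z in [('small',130+348/2.8,110+398/2.8,.032),('med',130+449/2.8,110+446/2.8,.04),('large',130+517/2.8,110+495/2.8,.05),('jarcap',130+115/2.8,110+188/2.8,.075)]:
    print(n,ray(g,u,v,z).round(4))
s=st()
print('to jar above', rel([.4245,.151,.17]))
E
```

```text
small [ 0.4286 -0.1549  0.033 ]
med [ 0.4414 -0.2472  0.042 ]
large [ 0.4328 -0.3195  0.053 ]
jarcap [0.4272 0.1527 0.075 ]
box [0.5879 0.2187 0.1   ]
box [0.4761 0.2167 0.1   ]
ink [ 0.4388 -0.0725  0.034 ]
jar top [[169.4 178.9]]
jar bot [[172.3 203.5]]
small [ 0.4315 -0.1604  0.032 ]
med [ 0.4446 -0.2539  0.04  ]
large [ 0.4366 -0.3245  0.05  ]
jarcap [0.4324 0.1561 0.075 ]
t 1.8 tcp [0.1661 0.5243 0.2313] q [ 0.1528  0.9883 -0.      0.    ] w 0.998 F [-0.4 -0.   0.4]
to jar above [-359.1 -277.8   61.3]
```

Call:
arm_command(steps=[[-45, -34, 0, 0, 0, 9, 1], [-90, -68, 0, 0, 0, 18, 1], [-135, -102, 0, 0, 0, 27, 1], [-180, -136, 0, 0, 0, 36, 1], [-225, -170, 0, 0, 0, 45, 1], [-270, -204, 0, 0, 0, 54, 1], [-315, -238, 10, 0, 0, 63, 1], [-362, -274.5, 31, 0, 0, 72.4, 1], [-362, -274.5, 31, 0, 0, 72.4, 1], [-362, -274.5, 31, 0, 0, 72.4, 1]])

```text
time: 3.05
tcp_pos: [0.4281, 0.1534, 0.2003]
tcp_rot: [0.707, 0.707, -0.0, -0.0]
contact_force: [-0.3, 0.1, 1.6]
width: 0.998
```

```bash
python3 - <<'E'
from h import *
f=vision.grab_frame('wrist'); save(f,'w1'); s=st(); print(R.from_quat(s['tcp_rot']).as_matrix().round(3),np.round(s['joint_positions'],2))
b=spotter.boxes_of(f,'jar'); print(b)
print((-cv2.Rodrigues(np.array(f['rvec']))[0].T@np.array(f['tvec'])).round(3), proj(f,[(.428,.153,.075)]))
E
```

```text
t 3.1 tcp [0.4279 0.154  0.2006] q [ 7.065e-01  7.077e-01  2.000e-04 -2.000e-04] w 1.0 F [ 0.2 -0.8  0.3]
[[-0.002  1.    -0.   ]
 [ 1.     0.002  0.001]
 [ 0.001 -0.    -1.   ]] [0.1  0.11 1.8  0.   1.23 0.1 ]
[{'xyz': [0.4291, 0.1611, 0.0808], 'p': 0.83}]
[0.428 0.224 0.343] [[256.38207933 180.6837299 ]]
```

View pics/w1.png

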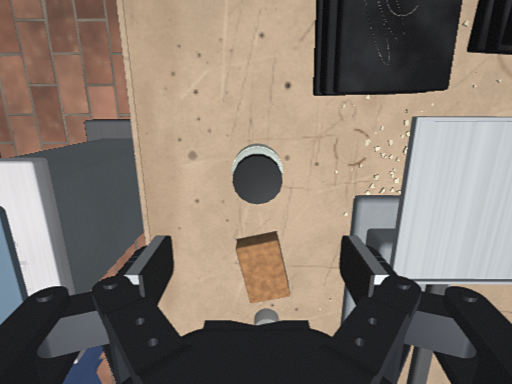

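Call:
arm_command(steps=[[1.5, 1, 60, 0, 0, 0, 1], [1.5, 1, 110, 0, 0, 0, 1], [1.5, 1, 150, 0, 0, 0, 1], [1.5, 1, 175, 0, 0, 0, 1], [1.5, 1, 185, 0, 0, 0, 1], [1.5, 1, 185, 0, 0, 0, 0.5], [1.5, 1, 185, 0, 0, 0, 0], [1.5, 1, 185, 0, 0, 0, -1], [1.5, 1, 185, 0, 0, 0, -1], [1.5, 1, 185, 0, 0, 0, -1]])

```text
time: 4.4
tcp_pos: [0.43, 0.1554, 0.0169]
tcp_rot: [0.707, 0.707, 0.001, 0.001]
contact_force: [-3.1, 2.6, 6.0]
width: 0.635
```

Call:
arm_command(steps=[[0, 0, 0, 0, 0, 0, -1], [0, 0, -15, 0, 0, 0, -1], [0, 0, -45, 0, 0, 0, -1], [0, 0, -85, 0, 0, 0, -1], [0, 0, -125, 0, 0, 0, -1], [0, 0, -160, 0, 0, 0, -1], [0, 0, -180, 0, 0, 0, -1], [0, 0, -185, 0, 0, 0, -1], [0, 0, -185, 0, 0, 0, -1], [0, 0, -185, 0, 0, 0, -1]])

```text
time: 5.65
tcp_pos: [0.4286, 0.1547, 0.1993]
tcp_rot: [0.707, 0.707, -0.001, -0.001]
contact_force: [0.2, 0.5, -1.3]
width: 0.635
```

```bash
python3 - <<'E'
from h import *
F=[]
for i in range(12):
    f=vision.grab_frame('wrist'); F.append(telemetry.sense()['contact_force'])
F=np.array(F); print(F.round(2), F.mean(0), F.std(0)); save(f,'w2'); st()
E
```

```text
[[-0.32 -0.14 -1.93]
 [-0.54  0.33 -1.48]
 [ 0.34 -0.45 -2.  ]
 [ 0.57 -0.51 -1.49]
 [-0.27 -0.38 -1.65]
 [ 0.42  0.69 -1.81]
 [-0.27 -0.08 -1.61]
 [-0.27 -0.26 -1.75]
 [-0.01 -0.51 -1.29]
 [ 0.19 -0.12 -2.16]
 [ 0.25  0.46 -1.36]
 [-0.03  0.13 -2.14]] [ 0.00454674 -0.07011332 -1.72144513] [0.33299469 0.37951212 0.28014812]
t 6.25 tcp [0.4293 0.1548 0.2003] q [ 0.707   0.7072 -0.      0.    ] w 0.639 F [-0.   0.1 -2.1]
```

View pics/w2.png

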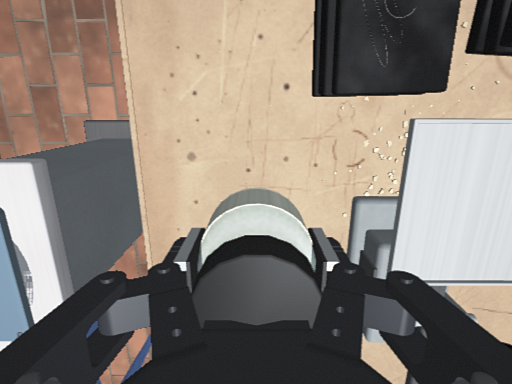

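Call:
arm_command(steps=[[-2, 30, 0, 0, 0, 0, -1], [-3, 70, 0, 0, 0, 0, -1], [-5, 110, 0, 0, 0, 0, -1], [-7, 150, 0, 0, 0, 0, -1], [-7, 171, 10, 0, 0, 0, -1], [-7, 171, 25, 0, 0, 0, -1], [-7, 171, 37, 0, 0, 0, -1], [-7, 171, 43, 0, 0, 0, -1], [-7, 171, 48, 0, 0, 0, -1], [-7, 171, 53, 0, 0, 0, -1]])

```text
time: 7.5
tcp_pos: [0.6002, 0.148, 0.1477]
tcp_rot: [0.707, 0.707, 0.0, 0.0]
contact_force: [-0.5, 0.2, -0.2]
width: 0.636
```

Call:
arm_command(steps=[[0, 0, 3, 0, 0, 0, -1], [0, 0, 6, 0, 0, 0, -1], [0, 0, 9, 0, 0, 0, -1], [0, 0, 12, 0, 0, 0, -1], [0, 0, 14, 0, 0, 0, -1], [0, 0, 16, 0, 0, 0, -1], [0, 0, 16, 0, 0, 0, -1]])

```text
time: 8.38
tcp_pos: [0.6002, 0.148, 0.1311]
tcp_rot: [0.707, 0.707, -0.0, -0.0]
contact_force: [0.3, -0.2, -1.3]
width: 0.634
```

```bash
python3 - <<'E'
from h import *
F=[]
for i in range(3):
    f=vision.grab_frame('scene'); F.append(telemetry.sense()['contact_force'])
F=np.array(F); print(F.round(2)); st()
cv2.imwrite('pics/s2.png',cv2.cvtColor(cv2.resize(f['color'][90:240,120:340],None,fx=3.4,fy=3.4),cv2.COLOR_RGB2BGR))
E
```

```text
[[ 0.25 -0.48 -1.2 ]
 [ 0.02 -0.78 -1.16]
 [ 0.27 -0.72 -0.95]]
t 8.53 tcp [0.6002 0.1479 0.1313] q [ 7.070e-01  7.072e-01 -0.000e+00 -1.000e-04] w 0.633 F [ 0.3 -0.7 -1. ]
```

View pics/s2.png

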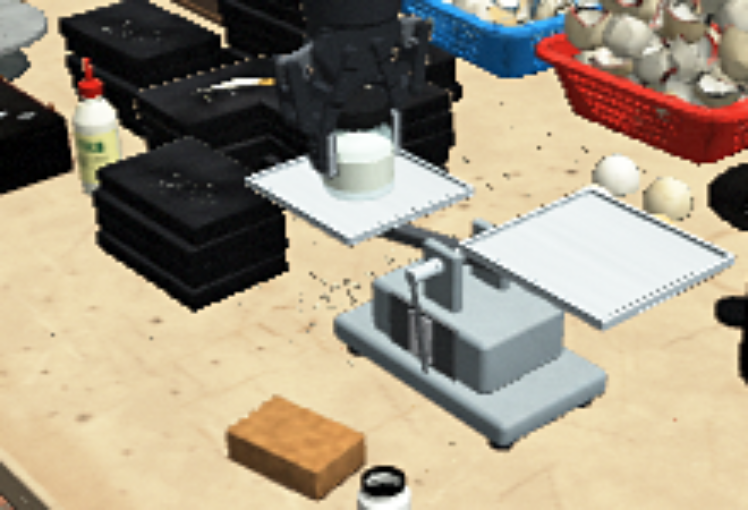

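Call:
arm_command(steps=[[0, 0, 1.5, 0, 0, 0, -1], [0, 0, 3, 0, 0, 0, -1], [0, 0, 4, 0, 0, 0, -1], [0, 0, 4, 0, 0, 0, -1], [0, 0, 4, 0, 0, 0, -1]])

```text
time: 9.15
tcp_pos: [0.6004, 0.1478, 0.1289]
tcp_rot: [0.707, 0.707, 0.0, 0.0]
contact_force: [-3.2, -1.0, 8.6]
width: 0.639
```

Call:
arm_command(steps=[[0, 0, -1, 0, 0, 0, -1], [0, 0, -2, 0, 0, 0, 0.3], [0, 0, -2, 0, 0, 0, 0.6], [0, 0, -2, 0, 0, 0, 0.8], [0, 0, -2, 0, 0, 0, 0.8], [0, 0, -10, 0, 0, 0, 0.8], [0, 0, -40, 0, 0, 0, 0.8], [0, 0, -90, 0, 0, 0, 0.8], [0, 0, -140, 0, 0, 0, 0.8], [0, 0, -140, 0, 0, 0, 0.8]])

```text
time: 10.4
tcp_pos: [0.6027, 0.1482, 0.2734]
tcp_rot: [0.707, 0.707, 0.004, 0.004]
contact_force: [0.9, -0.1, -0.1]
width: 0.901
```

```bash
python3 - <<'E'
from h import *
F=[]
f=vision.grab_frame('scene');
for i in range(8): 
    g=vision.grab_frame('wrist'); F.append(telemetry.sense()['contact_force'][2])
print(np.mean(F)); st()
cv2.imwrite('pics/s3.png',cv2.cvtColor(cv2.resize(f['color'][90:240,120:340],None,fx=3.4,fy=3.4),cv2.COLOR_RGB2BGR))
print('to med', rel([.443,-.2505,.16]))
E
```

```text
0.048786565970878895
t 10.85 tcp [0.5999 0.1479 0.2662] q [ 7.070e-01  7.072e-01 -7.000e-04 -7.000e-04] w 0.902 F [ 0.  -0.2 -0.1]
to med [-398.3 -156.8  106.6]
```

View pics/s3.png

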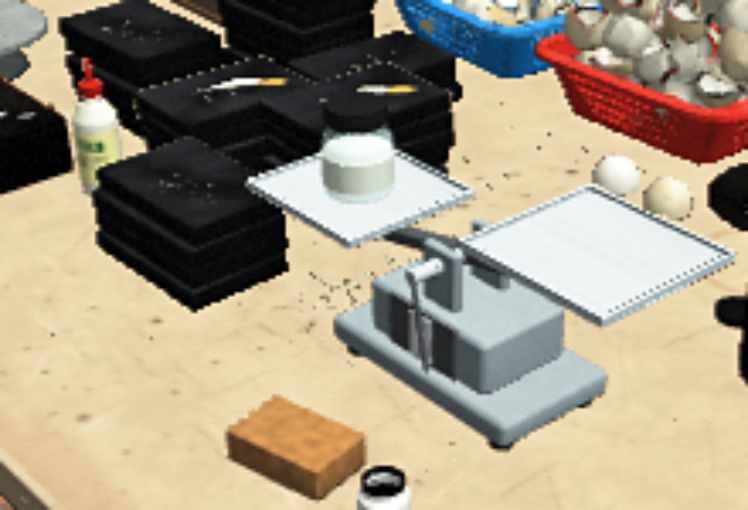

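Call:
arm_command(steps=[[-50, -20, 0, 0, 0, 0, 0.8], [-100, -39, 0, 0, 0, 0, 0.8], [-150, -59, 0, 0, 0, 0, 0.8], [-200, -79, 0, 0, 0, 0, 0.8], [-250, -98, 10, 0, 0, 0, 0.4], [-300, -118, 40, 0, 0, 0, 0.2], [-350, -138, 70, 0, 0, 0, 0.2], [-398, -157, 100, 0, 0, 0, 0.2], [-398, -157, 106, 0, 0, 0, 0.2], [-398, -157, 106, 0, 0, 0, 0.2]])

```text
time: 12.1
tcp_pos: [0.4432, -0.2498, 0.1608]
tcp_rot: [0.707, 0.707, 0.0, -0.001]
contact_force: [0.7, 0.3, 0.1]
width: 0.601
```

```bash
python3 - <<'E'
from h import *
f=vision.grab_frame('wrist'); save(f,'w3'); st()
print(proj(f,[(.443,-.2505,.043),(.443,-.2505,0.028)]))
for x in spotter.regions_of(f,'weight_medium'):
    v,u=np.nonzero(x['mask']); print(x['p'],u.min(),u.max(),v.min(),v.max(),u.mean(),v.mean())
E
```

```text
t 12.15 tcp [ 0.4438 -0.2496  0.1615] q [ 7.069e-01  7.073e-01  2.000e-04 -1.000e-04] w 0.605 F [-0.9 -0.2  0.5]
[[256.29891401 183.16188687]
 [256.3134843  179.26453712]]
0.83 245 271 163 194 257.6896046852123 178.75988286969255
```

View pics/w3.png

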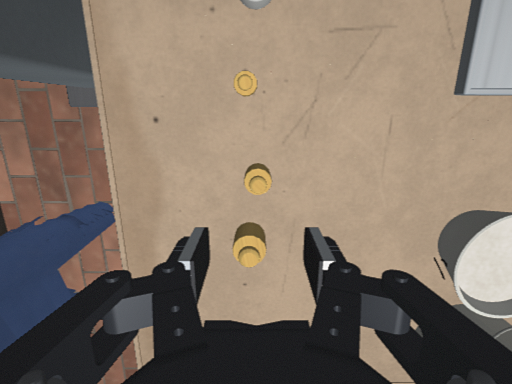

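Call:
arm_command(steps=[[-1, 0, 50, 0, 0, 0, 0.2], [-1, 0, 95, 0, 0, 0, 0.2], [-1, 0, 130, 0, 0, 0, 0.2], [-1, 0, 149, 0, 0, 0, 0.2], [-1, 0, 149, 0, 0, 0, 0.2], [-1, 0, 149, 0, 0, 0, -0.2], [-1, 0, 149, 0, 0, 0, -1], [-1, 0, 149, 0, 0, 0, -1], [-1, 0, 149, 0, 0, 0, -1], [-1, 0, 149, 0, 0, 0, -1]])

```text
time: 13.45
tcp_pos: [0.4446, -0.2515, 0.0141]
tcp_rot: [0.707, 0.707, 0.0, 0.002]
contact_force: [0.9, 3.1, 6.1]
width: 0.296
```

Call:
arm_command(steps=[[0, 0, -15, 0, 0, 0, -1], [0, 0, -50, 0, 0, 0, -1], [0, 0, -100, 0, 0, 0, -1], [0, 0, -150, 0, 0, 0, -1], [0, 0, -200, 0, 0, 0, -1], [30, 35, -220, 0, 0, 0, -1], [65, 72, -220, 0, 0, 0, -1], [100, 112, -220, 0, 0, 0, -1], [140, 154, -220, 0, 0, 0, -1], [140, 154, -220, 0, 0, 0, -1]])

```text
time: 14.7
tcp_pos: [0.5992, -0.1078, 0.233]
tcp_rot: [0.705, 0.709, 0.001, 0.0]
contact_force: [-1.2, -0.9, -2.2]
width: 0.3
```

```bash
python3 - <<'E'
from h import *
f=vision.grab_frame('wrist'); save(f,'w4'); 
F=[]
for i in range(5):
    g=vision.grab_frame('scene'); F.append(telemetry.sense()['contact_force'][2])
print(np.mean(F)); st()
cv2.imwrite('pics/s4.png',cv2.cvtColor(cv2.resize(g['color'][50:240,120:340],None,fx=3,fy=3),cv2.COLOR_RGB2BGR))
E
```

```text
-1.6596064150541772
t 15.0 tcp [ 0.5966 -0.1122  0.2328] q [ 7.076e-01  7.066e-01 -1.000e-04  2.000e-04] w 0.301 F [-0.3  0.3 -1.4]
```

View pics/w4.png

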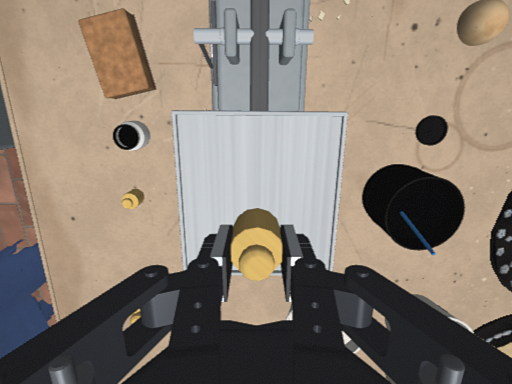

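View pics/s4.png

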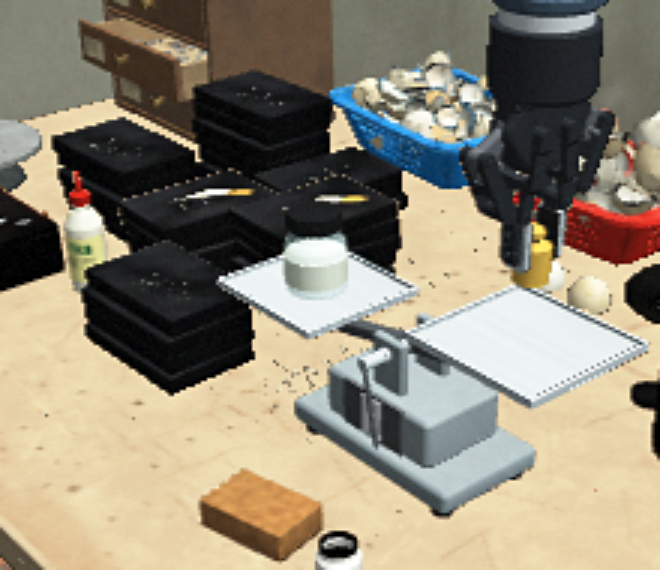

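Call:
arm_command(steps=[[0, 0, 20, 0, 0, 0, -1], [0, 0, 40, 0, 0, 0, -1], [0, 0, 50, 0, 0, 0, -1], [0, 0, 55, 0, 0, 0, -1], [0, 0, 60, 0, 0, 0, -1], [0, 0, 64, 0, 0, 0, -1], [0, 0, 68, 0, 0, 0, -1], [0, 0, 72, 0, 0, 0, -1], [0, 0, 75, 0, 0, 0, -1], [0, 0, 78, 0, 0, 0, -1]])

```text
time: 16.25
tcp_pos: [0.5976, -0.1111, 0.1542]
tcp_rot: [0.707, 0.707, 0.0, 0.0]
contact_force: [1.6, -1.2, 0.2]
width: 0.303
```

Call:
arm_command(steps=[[0, 0, 1, 0, 0, 0, -1], [0, 0, 1, 0, 0, 0, -1], [0, 0, 1, 0, 0, 0, -1]])

```text
time: 16.62
tcp_pos: [0.5973, -0.111, 0.1533]
tcp_rot: [0.707, 0.707, 0.0, -0.0]
contact_force: [0.1, 0.2, -0.7]
width: 0.301
```

```bash
python3 - <<'E'
from h import *
g=vision.grab_frame('scene'); st()
cv2.imwrite('pics/s5.png',cv2.cvtColor(cv2.resize(g['color'][90:240,120:340],None,fx=3.4,fy=3.4),cv2.COLOR_RGB2BGR))
E
```

```text
t 16.68 tcp [ 0.5973 -0.111   0.1534] q [ 7.069e-01  7.073e-01  0.000e+00 -1.000e-04] w 0.304 F [-0.  -0.8 -1.4]
```

View pics/s5.png

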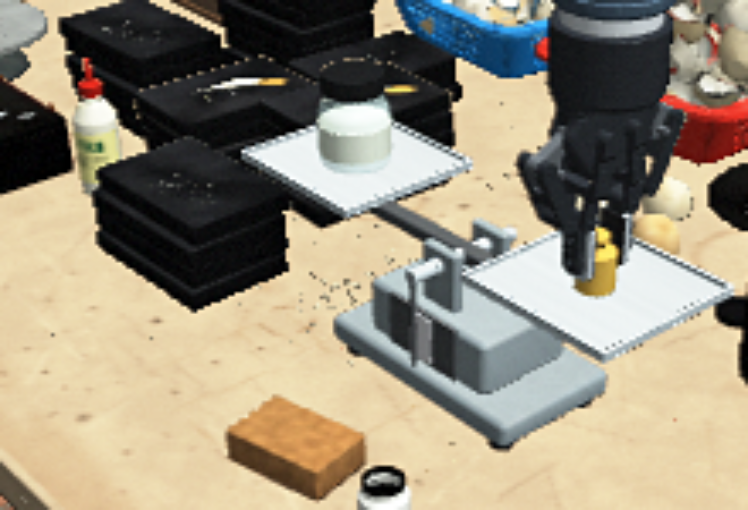

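Call:
arm_command(steps=[[0, 0, 0, 0, 0, 0, -0.3], [0, 0, 0, 0, 0, 0, 0], [0, 0, 0, 0, 0, 0, 0.2], [0, 0, 0, 0, 0, 0, 0.2], [0, 0, -10, 0, 0, 0, 0.2], [0, 0, -40, 0, 0, 0, 0.2], [0, 0, -80, 0, 0, 0, 0.2], [0, 0, -120, 0, 0, 0, 0.2], [-20, -40, -130, 0, 0, 0, 0.2], [-20, -60, -130, 0, 0, 0, 0.2]])

```text
time: 17.92
tcp_pos: [0.5368, -0.1323, 0.2857]
tcp_rot: [0.707, 0.707, 0.0, 0.002]
contact_force: [-0.1, -0.1, -0.1]
width: 0.6
```

Call:
arm_command(steps=[[0, 0, 0, 0, 0, 0, 0.2], [0, 0, 0, 0, 0, 0, 0.2], [0, 0, 0, 0, 0, 0, 0.2], [0, 0, 0, 0, 0, 0, 0.2], [0, 0, 0, 0, 0, 0, 0.2], [0, 0, 0, 0, 0, 0, 0.2], [0, 0, 0, 0, 0, 0, 0.2], [0, 0, 0, 0, 0, 0, 0.2], [0, 0, 0, 0, 0, 0, 0.2], [0, 0, 0, 0, 0, 0, 0.2]])

```text
time: 19.18
tcp_pos: [0.5374, -0.1312, 0.2833]
tcp_rot: [0.707, 0.707, 0.0, 0.0]
contact_force: [0.5, 0.4, -0.5]
width: 0.599
```

```bash
python3 - <<'E'
from h import *
g=vision.grab_frame('scene')
cv2.imwrite('pics/s6.png',cv2.cvtColor(cv2.resize(g['color'][90:240,120:340],None,fx=3.4,fy=3.4),cv2.COLOR_RGB2BGR))
for i in range(20): vision.grab_frame('wrist')
g=vision.grab_frame('scene'); save(g,'s7full'); st()
cv2.imwrite('pics/s7.png',cv2.cvtColor(cv2.resize(g['color'][150:210,210:290],None,fx=8,fy=8,interpolation=2),cv2.COLOR_RGB2BGR))
for n in ('left_pan','right_pan'):
    print(n,spotter.boxes_of(g,n)[:1])
# pointer tip prediction: pivot ~ (x front, .0195,.108)
E
```

```text
t 20.27 tcp [ 0.5374 -0.1311  0.2833] q [0.707  0.7073 0.     0.    ] w 0.6 F [ 0.6  0.3 -0.6]
left_pan [{'xyz': [0.5789, 0.1275, 0.1498], 'p': 0.75}]
right_pan [{'xyz': [0.591, -0.1237, 0.1255], 'p': 0.9}]
```

View pics/s6.png

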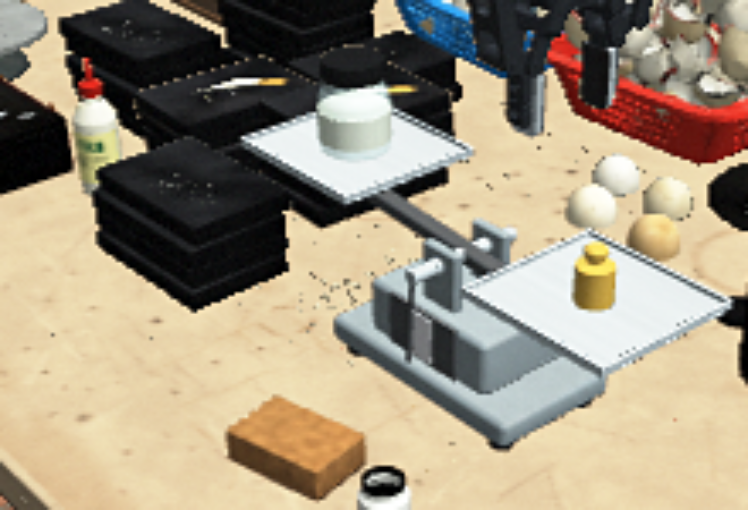

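View pics/s7.png

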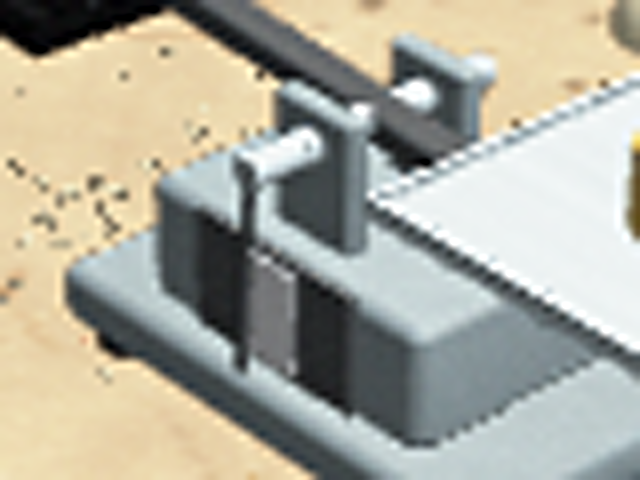

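View pics/s7full.png

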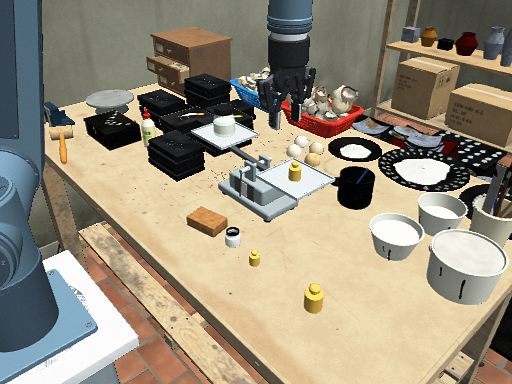

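```bash
python3 - <<'E'
from h import *
a=cv2.imread('pics/scene0.png');b=cv2.imread('pics/s7full.png')
f=vision.grab_frame('scene')
for n,(x0,y0,x1,y1),P in [('R',(255,150,340,202),(.6,-.111,.138)),('L',(188,112,262,160),(.6,.149,.138))]:
    A=a[y0:y1,x0:x1];B=b[y0:y1,x0:x1]
    cv2.imwrite(f'pics/cmp{n}.png',cv2.resize(np.vstack([A,B]),None,fx=5,fy=5,interpolation=2))
    print(n,[ (z,(proj(f,[(P[0]+0,P[1],.138+z)])-proj(f,[P]))[0].round(2)) for z in (-.026,-.0188,-.0125,-.006,.006,.0125,.0188,.026)])
    # sub-pix: mask bright pan
    for nm,I in (('a',A),('b',B)):
        m=spotter if 0 else None
    # fit corners
for tilt in (-.2,-.145,-.1,-.05,0): # pointer tip
    pass
# translation of front-left rim edge via 1D vertical profiles
ga=cv2.cvtColor(a,cv2.COLOR_BGR2GRAY).astype(int);gb=cv2.cvtColor(b,cv2.COLOR_BGR2GRAY).astype(int)
for u in (275,285,295): print('R',u,ga[170:205,u],gb[170:205,u])
for u in (205,212,218): print('L',u,ga[125:160,u],gb[125:160,u])
E
```

```text
R [(-0.026, array([-0.59,  9.65])), (-0.0188, array([-0.43,  7.01])), (-0.0125, array([-0.28,  4.67])), (-0.006, array([-0.14,  2.25])), (0.006, array([ 0.14, -2.27])), (0.0125, array([ 0.29, -4.74])), (0.0188, array([ 0.44, -7.15])), (0.026, array([ 0.61, -9.93]))]
L [(-0.026, array([0.34, 8.76])), (-0.0188, array([0.25, 6.36])), (-0.0125, array([0.16, 4.24])), (-0.006, array([0.08, 2.04])), (0.006, array([-0.08, -2.05])), (0.0125, array([-0.17, -4.29])), (0.0188, array([-0.25, -6.47])), (0.026, array([-0.35, -8.98]))]
R 275 [242 241 242 241 240 241 242 241 241 240 245 253  88  87 107 217 182 141
 141 142 144 140 138 138 140 140 138 134 131 129 204 198 202 201 200] [245 244 241 240 242 241 241 241 240 242 243 242 240 241 246 252  73  87
 108 147 142 145 142 141 142 139 139 136 134 128 204 199 200 202 200]
R 285 [240 242 244 242 240 240 242 242 241 240 241 241 242 242 240 242 217 245
  65  93  95 169 156 173 198 206 203 202 198 197 199 199 201 199 202] [242 242 239 238 240 242 245 243 240 241 242 241 241 241 241 242 243 242
 240 241 248 255  71  90 120 213 204 202 198 198 199 200 202
[... 477 characters left out ...]
41 241 242 241 240 243 246 253  66  99  30   2
   6   5  15  42  12   5  51  48 102 230 220 225 223 220 224 226 223]
L 212 [ 20 164 171 245 242 239 240 242 244 241 240 241 242 242 240 242 242 241
 240 243 254 104  94  69  11  23  17   7   9   2  19 178 223 219 220] [252 246 245 246 248 248 243 243 243 242 241 240 241 243 241 242 248 255
  68  96  24   6   3   8  17  25  14   7   2   4  19 178 225 221 220]
L 218 [170 245 244 242 241 238 242 241 238 240 242 243 242 240 241 242 242 241
 241 243 243 240 242 231 237  93  96  11   8   4  38 228 226 220 217] [161 132 135 135 135 133 133 131 130 185 195 209 244 242 242 242 244 241
 241 245 254  90  93  69   9  11   9  14  11   0  41 230 226 221 217]
```

View pics/cmpR.png

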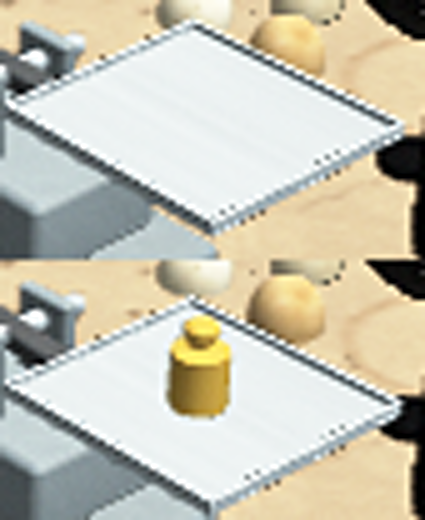

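View pics/cmpL.png

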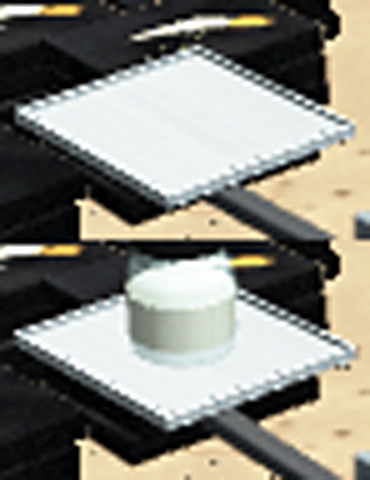

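Call:
arm_command(steps=[[-10, -30, -20, 0, 0, 0, 0.2], [-10, -60, -20, 0, 0, 0, 0.2], [-10, -60, -20, 0, 0, 0, 0.2], [-10, -60, -20, 0, 0, 0, 0.2], [-10, -60, -20, 0, 0, 0, 0.2], [-10, -60, -20, 0, 0, 0, 0.2], [-10, -60, -20, 0, 0, 0, 0.2], [-10, -60, -20, 0, 0, 0, 0.2], [-10, -60, -20, 0, 0, 0, 0.2], [-10, -60, -20, 0, 0, 0, 0.2]])

```text
time: 21.68
tcp_pos: [0.4774, -0.1412, 0.3033]
tcp_rot: [0.707, 0.707, -0.0, 0.0]
contact_force: [-1.2, 0.3, 0.3]
width: 0.598
```

```bash
python3 - <<'E'
from h import *
f=vision.grab_frame('scene'); save(f,'s8full'); st()
a=cv2.imread('pics/scene0.png');b=cv2.imread('pics/s8full.png');c=cv2.imread('pics/s7full.png')
ga,gb,gc=[cv2.cvtColor(x,cv2.COLOR_BGR2GRAY).astype(int) for x in (a,b,c)]
for u in (275,285,295): print('R',u,ga[178:202,u],gc[178:202,u],gb[178:202,u])
print('pan diff',np.abs(gb-gc)[165:202,270:300].max(), np.abs(gb-gc)[165:200,232:250].max())
P0=proj(f,[(.54,.0195,.034)])
for t in (-.2,-.145,-.1,-.08,-.05,.05): print(t,(proj(f,[(.54,.0195-.074*np.sin(t),.108-.074*np.cos(t))])-P0).round(2))
cv2.imwrite('pics/ptr.png',np.hstack([cv2.resize(x[160:205,225:260],None,fx=10,fy=10,interpolation=2) for x in (a,b)]))
E
```

```text
t 21.73 tcp [ 0.4774 -0.1412  0.3033] q [0.707  0.7072 0.     0.    ] w 0.602 F [ 0.1 -0.4  0.2]
R 275 [241 240 245 253  88  87 107 217 182 141 141 142 144 140 138 138 140 140
 138 134 131 129 204 198] [240 242 243 242 240 241 246 252  73  87 108 147 142 145 142 141 142 139
 139 136 134 128 204 199] [241 241 242 242 241 241 247 254  72  90 110 145 145 142 141 140 140 139
 138 136 132 129 203 200]
R 285 [241 240 241 241 242 242 240 242 217 245  65  93  95 169 156 173 198 206
 203 202 198 197 199 199] [240 241 242 241 241 241 241 242 243 242 240 241 248 255  71  90 120 213
 204 202 198 198 199 200] [240 241 242 242 242 241 241 242 243 241 240 242 248 255  68  92 122 214
 207 200 200 201 199 200]
R 295 [243 242 241 242 242 242 240 241 242 243 244 242 238 242 243 178  88  92
 163 193 205 201 203 189] [145 144 142 200 248 243 241 243 242 241 241 241 243 243 244 242 239 241
 248 226  88  93 153 192] [143 148 141 200 248 242 242 243 243 242 241 240 243 243 244 242 240 241
 247 229  87  95 152 195]
pan diff 18 9
-0.2 [[-3.74 -2.89]]
-0.145 [[-2.72 -2.01]]
-0.1 [[-1.88 -1.33]]
-0.08 [[-1.51 -1.05]]
-0.05 [[-0.94 -0.64]]
0.05 [[0.95 0.58]]
```

View pics/ptr.png

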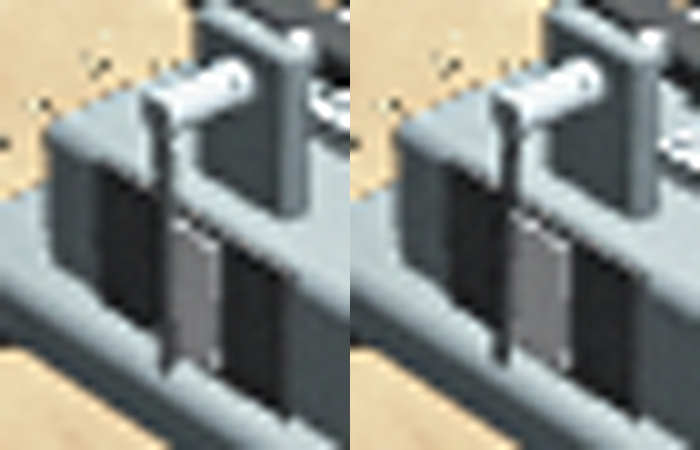

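```bash
python3 -c "
from h import *
print(bot.hand_in()); st()"
```

```text
the job is handed in; nothing more can be done
None
the job is handed in; nothing more can be done
```

The jar is standing upright on the left pan and the 200 g weight alone is on the right pan. The beam came to rest with the pointer within the white strip, and I handed the job in at about 22 s.

- **Choice of weight:** the wrist force while holding the jar was about 1.7 N, nearly the same as the 1.66 N measured with the 200 g weight. I loaded only that weight.
- **Tilt:** the shift of the pan rims from the level picture gives about -0.08 rad. The pointer tip's shift of about 1.7 px gives about -0.09 rad. The limit is 0.145, so both are inside, with the right side slightly heavier.
- **Jar mass:** the tilt puts it at roughly 165 g, so 200 g is the nearest choice.
- **At rest:** the pan rims and pointer hardly changed between two pictures about 1.4 s apart.
- **Left alone:** I did not move the 100 g and 400 g weights, the ink pot or the sanding block. The gripper was open and clear of everything at hand-in.

Two things looked different from this:

- **Pointer view:** in the scene camera the pointer appears just left of the strip. It also sits at the strip's left edge when the beam is level, because that camera looks from the side, so I judged by the shift from level.
- **Force on the pan:** the gripper read 8.6 N when the left pan reached its stop as I set the jar down. I backed off 1–2 mm before opening the fingers.

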